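# Feed the well plate under the sealer guard with the push stick

## Robot

A 6-joint arm with a two-finger parallel gripper is mounted at the origin on the work surface. World frame = base frame: x ahead of the robot, y to its left, z up, the work surface at z = 0. Lengths are in m, angles in rad, forces in N, time in s.
With the tool pointing down it reaches from about 0.35 to 0.85 m from the base axis. Payload 8.1 kg.
Tool frame: the origin (TCP) lies at the very end of the fingers, on their centre line; the grasp point (between the pads) lies 19 mm behind it; z points along the fingers, y is the line along which they close (so a half turn about z gives the same grasp; the last joint's range is limited). The gripper opens to 93 mm and grips with 3 to 60 N. Pads are 15 mm wide; open, the fingers measure 128 mm over their backs; the gripper's body (75 mm by 188 mm) begins 65 mm behind the grasp point.
Start: joints at [1.208, 0.13, 1.488, -0, 1.523, -0.085], TCP at [0.165, 0.577, 0.219] pointing down, gripper open.
Joint ranges: [-2.96, 2.96], [-0.89, 2.26], [0.02, 2.5], [-1.34, 4.48], [0, 2.73], [-2.66, 2.66]. Speed limits (rad/s): [2.39, 2.39, 2.79, 3.14, 3.14, 3.14].

## Interface

Orientations are given as a rotation vector (axis times angle).
In Python, from plant import read_state, eyes, workorder gives the robot as it stands. The module is installed in compiled form; this text tells all that it offers.
- The arm moves only by the tool play_rows, never from a script. Its argument "targets" is one flat list of numbers, 4 for each row, row after row: the shift along the tool's x, y, z in cm, then the turn about the tool's z in degrees. In form: [dx, dy, dz, roll, dx, dy, dz, roll, ...]. A call has 1 to 8 rows; each row is the pose to reach, as a shift and turn from the pose commanded when the call began, along the tool's axes at that moment; what a row does not reach only later rows make up. A row lasts 1/12 s, in which the tool goes at most 41.7 mm and 7.16 degrees, less where a joint would pass 70% of its speed; a pose out of reach is approached as far as the arm can. A call with a gripper value outside its range is refused whole. "grip" is the finger opening in cm, from 0 to 9.3, set as the call begins (left out, the last holds). The fingers move at their own pace and stop on an object; "grip_force" is the grip in N (left out, the last holds). Time passes only in rows, so rows that repeat a pose let the fingers close. It gives the time, the measured TCP pose, the force, the opening and the grip force at its end, in the units of the state.
- read_state(): the state, without advancing time (a new reading comes with each control period).
- eyes.read_camera(name): name is "side" or "top" or "wrist"; returns a dict with "image" (400x640x3 uint8, red, green, blue), "vfov" (degrees; the focal length in pixels is half the picture's height over the tangent of half this angle, whatever the lens; pixels are square), "cx", "cy" (the principal point, pixels), "k1" (the pictures are not rectified: a ray, as slopes to the right and down, at radius r is drawn at 1 + k1 r^2 times it, then the intrinsics apply), "cam_to_world" (4x4, takes a point from camera to world coordinates); the wrist camera has in their place "T_tool_cam" (4x4, takes a point from camera to tool coordinates, whose origin is the TCP and whose axes are the flange's). Camera axes: x right, y up, looking along -z (the intrinsics and any distortion apply to the point x, -y, -z); pixel columns grow to the right and rows downward; lengths in m; the calibration is good to about 2 mm. A picture is of the moment at which its call begins: read the wrist's pose just before it. There is no depth.
- workorder.close_job(): hands the job in; it is judged then, once.
The state is a dict: "t": time; "q": joint angles; "dq": joint speeds; "joint_torque": joint torques, N m; "tool_pos": TCP position; "orientation": TCP orientation; "force": force on the tool from outside, world axes, zero at the start; "wrist_torque": the same for the moment, N m; "opening": finger opening in m; "gripper_force": force on a finger pad.
Only numpy, scipy, OpenCV 4.12 (cv2) and the standard library are available. Lean on these libraries where they do the work, as an engineer would, in place of code of your own. Each camera call takes 0.05 s, during which the arm holds its last target. There are 200 camera calls.

## Task

Using the push stick, slide the well plate along the deck of the plate sealer and in through the low slot under the clear guard, until the plate's rear edge is about 2 cm inside the guard; keep the gripper off the plate. Then lay the stick down flat on the bench, handle up, off the sealer. Leave the film roller where it is.

Things in the scene. Friction and masses are not known exactly. Their poses are not given: they have to be found in the camera images.
- mouth (a point): Middle of the slot under the clear guard of the fixed plate sealer, on the deck, at the guard's front face; +y = feed, into the sealer. Dark grey deck 20 mm above the bench, 124 wide, starts 215 mm before the slot; two 12 mm high rails, 96 apart, guide the plate throughout. Slot 96 wide, 34 high above the deck; hood top 94 mm above the deck; back stop 175 mm past the slot, face of a tower 260 mm tall.
- plate: White 24-well plate, 86 mm (x) by 128 mm (y) and 20 mm high, about 0.1 kg, lying loose on the deck between the rails before the slot. Origin at the centre of its underside, y along the feed.
- stick_grip (a point): Push stick lying on the bench: centre of its upright light wooden handle (40 mm x by 20 mm y, from 12 to 72 mm above the underside), 42 mm above the underside. +x = forward: a white bar 26 wide, 12 high runs from 30 mm behind the handle centre to a cross head 60 wide, 18 high, whose front face is 140 mm ahead of the handle centre. 0.14 kg.
- roller: Film roller, a bystander to be left alone: wooden handle, steel fork and black rubber roller, 171 mm long (x), 65 mm wide, 32 mm high, lying on the bench beside the stick. Origin on the bench under its middle, x towards the rubber roller.
Things that resemble listed ones, but are neither listed nor needed, are in the scene too. There is more than one size of the plate; the job needs the smallest.

How it is judged:
On the way:
1. the push stick's head is against the rear of the plate (within 15 mm) and the plate's front edge has entered the slot by 30 mm (y of plate in the frame of mouth above -0.034 m and y of stick_grip in the frame of plate between -0.219 and -0.185 m and x of stick_grip in the frame of plate between -0.04 and 0.04 m), for 0.1 s.
At the end, for the whole second after the job is handed in: The plate lies flat in the sealer with its rear edge at least 6 mm inside the guard's front face; the push stick rests on the bench, handle up (within 10 degrees), not touching the sealer; both at rest (y of plate in the frame of mouth above 0.07 m and z of plate in the frame of mouth below 0.012 m and angle between plate's own z axis and vertical below 0.1 rad and height (world z) of stick_grip below 0.052 m and angle between stick_grip's own z axis and vertical below 0.17 rad and contact force between stick and sealer below 0.05 N and linear speed of each of plate, stick below 0.02 m/s).
It fails at once if the gripper or arm touches the plate (contact force between any of the fingers, the arm and plate above 0.3 N).
It fails at once if the film roller is moved by more than 30 mm (distance of roller from where it was at the start of the episode above 0.03 m).
It also fails if it takes over 53 s, if anything falls off the work surface, if the arm or the gripper's body presses on something with over 40 N, if the wrist force passes 120 N, or if a joint passes its speed limit or range.

## Working session

There is one attempt and no reset: what is moved stays moved. The work goes in short steps, Python scripts to look and compute and a tool call to move; the robot and the scene stay as the last step left them, time stands still between calls to the robot, and variables do not carry over. Pictures are saved under pics/ and viewed, at most 10 in all, crops included, and the job is handed in when it is done.

Besides the shell and the picture viewer there is one more tool, called by a JSON object that holds its "method" and its "body". play_rows: Moves the arm, as the interface text tells. Its arguments: {"type":"object","properties":{"targets":{"type":"array"},"grip":{"type":"number"},"grip_force":{"type":"number"}},"required":["targets"]}

```bash
mkdir -p pics
cat > h.py <<'E'
import numpy as np, cv2
from scipy.spatial.transform import Rotation as R
from plant import read_state, eyes, workorder
def snap(n):
    s=read_state(); c=eyes.read_camera(n)
    if 'T_tool_cam' in c:
        T=np.eye(4);T[:3,:3]=R.from_rotvec(s['orientation']).as_matrix();T[:3,3]=s['tool_pos'];c['cam_to_world']=T@np.array(c['T_tool_cam'])
    c['f']=c['image'].shape[0]/2/np.tan(np.radians(c['vfov'])/2)
    c['cam_to_world']=np.array(c['cam_to_world']); return c
def K(c): return np.array([[c['f'],0,c['cx']],[0,c['f'],c['cy']],[0,0,1]]),np.array([c['k1'],0,0,0.])
def cast(c,uv,z):
    k,d=K(c); p=cv2.undistortPoints(np.float64(uv).reshape(-1,1,2),k,d).reshape(-1,2)
    r=np.c_[p[:,0],-p[:,1],-np.ones(len(p))]@c['cam_to_world'][:3,:3].T; o=c['cam_to_world'][:3,3]
    return o+r*((z-o[2])/r[:,2])[:,None]
def proj(c,P):
    T=np.linalg.inv(c['cam_to_world']); q=np.atleast_2d(P)@T[:3,:3].T+T[:3,3]
    p=np.c_[q[:,0],-q[:,1],-q[:,2]]; k,d=K(c); return cv2.projectPoints(p,np.zeros(3),np.zeros(3),k,d)[0].reshape(-1,2)
def save(c,n): cv2.imwrite('pics/'+n+'.png',c['image'][:,:,::-1])
E
python3 - <<'E'
from h import *
import pickle
for n in('top','side'):
    c=snap(n);save(c,n+'0');pickle.dump(c,open(n+'0.pkl','wb'));print(n,c['f'],c['k1'],c['cam_to_world'].round(3).tolist())
E
```

```text
top 483.6326031297161 0.017182847059664216 [[-0.056, 0.977, -0.208, 0.133], [-0.998, -0.054, 0.011, -0.087], [-0.001, 0.208, 0.978, 1.292], [0.0, 0.0, 0.0, 1.0]]
side 510.16418424690625 -0.16389617806074094 [[0.891, 0.347, -0.292, 0.069], [-0.453, 0.701, -0.551, -0.725], [0.014, 0.624, 0.782, 0.948], [0.0, 0.0, 0.0, 1.0]]
```

View pics/top0.png

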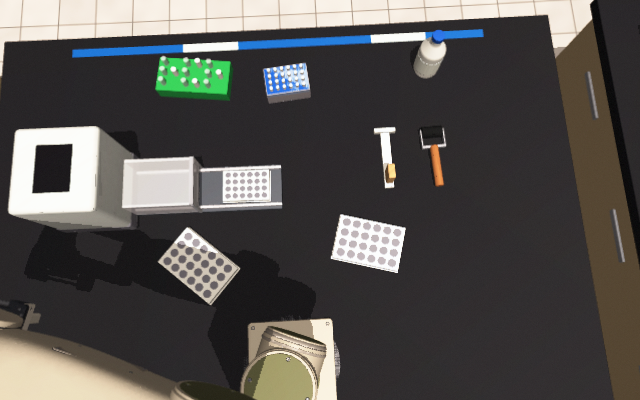

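View pics/side0.png

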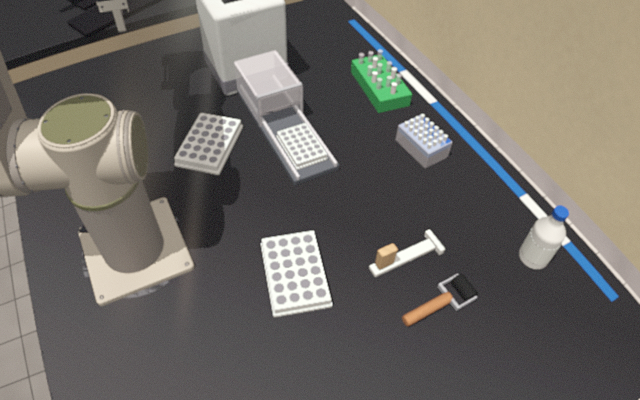

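The top view shows three white 24-well plates: A at (246,185) on the deck between the rails, B at (199,266), and C at (368,243). A fits: it is the smallest and lies in the sealer before the guard. The stick has its head at (385,130) and its handle at (391,171). The roller is at (435,155), right of the stick. I'll measure these and confirm with one enlarged crop.

Run:
```python
from h import *
import pickle
c=pickle.load(open('top0.pkl','rb'));s=pickle.load(open('side0.pkl','rb'))
def comp(c,box,fn,z,name):
    x0,y0,x1,y1=box; im=c['image'][y0:y1,x0:x1].astype(int); m=fn(im).astype(np.uint8)
    n,l,st,_=cv2.connectedComponentsWithStats(m); i=1+st[1:,4].argmax(); ys,xs=np.where(l==i)
    P=cast(c,np.c_[xs+x0,ys+y0],z); r=cv2.minAreaRect((P[:,:2]*1000).astype(np.float32))
    print(name,st[i],'cen',P.mean(0).round(4),'rect',np.round(r[0],1),np.round(r[1],1),round(r[2],1)); return P
white=lambda im:(im.min(2)>150)&(im.max(2)-im.min(2)<40)
wood=lambda im:(im[:,:,0]-im[:,:,2]>50)&(im[:,:,0]>150)
comp(c,(365,120,410,195),white,.012,'bar top')
comp(c,(365,120,410,195),wood,.072,'handle top')
comp(c,(365,122,410,137),white,.018,'head top')
comp(s,(365,225,450,280),white,.012,'bar side')
comp(s,(365,225,450,280),wood,.05,'handle side')
comp(c,(217,166,278,205),lambda im:im.min(2)>90,.04,'plateA')
comp(c,(320,205,415,280),white,.02,'plateC')
P=comp(c,(412,120,450,190),wood,.02,'rollerhandle')
a=cv2.resize(c['image'][115:220,110:290],None,fx=4,fy=4,interpolation=2)
b=cv2.resize(c['image'][120:195,360:460],None,fx=4,fy=4,interpolation=2)
o=np.zeros((400,720+0,3),np.uint8); 
a=cv2.resize(a,(480,280));o[:280,:480]=a;b=cv2.resize(b,(240,180));o[:180,480:]=b
sc=cv2.resize(s['image'][40:185,225:345],(0,0),fx=2,fy=2);  sc=cv2.resize(sc,(183,220));o[180:400,500:683]=sc
cv2.imwrite('pics/crop1.png',o[:,:,::-1])
st=read_state();print(st['tool_pos'],R.from_rotvec(st['orientation']).as_matrix().round(3).tolist())
```

```text
bar top [  9   7  21  61 469] cen [ 0.5553 -0.2873  0.012 ] rect [ 533.3 -281.4] [ 55.9 173.7] 85.6
handle top [ 23  43   8  16 102] cen [ 0.4755 -0.2881  0.072 ] rect [ 475.5 -287.9] [40.  18.2] 1.9
head top [  9   5  21  10 145] cen [ 0.6056 -0.2867  0.018 ] rect [ 603.8 -286.3] [56.  26.4] 86.8
bar side [  4   4  76  47 856] cen [ 0.5495 -0.288   0.012 ] rect [ 533.9 -294.9] [179.6  64.4] 7.5
handle side [ 11  18  22  24 231] cen [ 0.4786 -0.2805  0.05  ] rect [ 475.  -280.9] [65.5 28.9] 18.1
plateA [   0    0   61   39 2358] cen [0.4655 0.0944 0.04  ] rect [466.2  95.4] [163.2 104.7] 86.8
plateC [  11    9   75   59 3108] cen [ 0.2951 -0.2185  0.02  ] rect [ 295.8 -218.4] [178.  122.5] 74.7
rollerhandle [ 18  25  14  41 293] cen [ 0.4989 -0.4212  0.02  ] rect [ 499.5 -420.9] [114.1  20.4] 2.4
[0.16433308 0.57652433 0.21769733] [[-0.962, 0.274, -0.001], [0.274, 0.962, -0.002], [0.0, -0.002, -1.0]]
```

View pics/crop1.png

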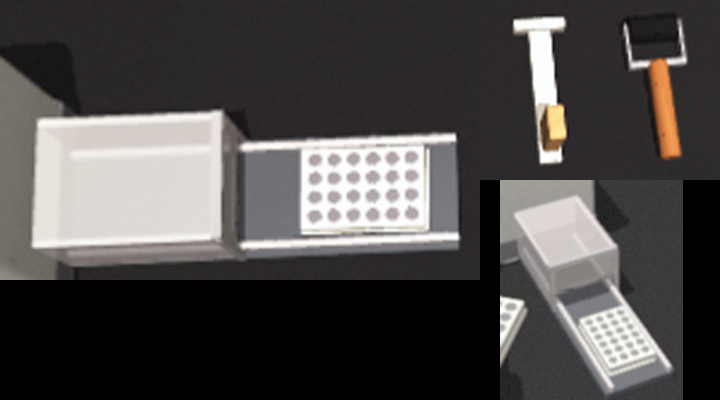

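The crop confirms it: plate A is the small 24-well plate lying between the rails. The stick has its head towards +x and its handle upright, and the roller is separate. Next I'll work out the deck geometry and the first move.

```bash
cat >> h.py <<'E'
def rel(target,yaw):
    s=read_state(); M=R.from_rotvec(s['orientation']).as_matrix(); d=M.T@(np.array(target)-s['tool_pos'])*100
    y=np.degrees(np.arctan2(M[1,0],M[0,0])); print('t',round(s['t'],2),'tcp',s['tool_pos'].round(4),'yaw',y.round(2),'F',np.round(s['force'],1),'open',s['opening'],'rel',d.round(2),'roll',round((y-yaw+180)%360-180,2))
E
python3 - <<'E'
from h import *
import pickle
c=pickle.load(open('top0.pkl','rb'))
f=lambda L:[(110+x/2.6667,115+y/2.6667) for x,y in L]
print('rails',cast(c,f([(242,147),(456,137),(242,245),(459,240)]),.032).round(3).tolist())
print('plate',cast(c,f([(303,148),(425,145),(428,231),(301,233)]),.04).round(3).tolist())
print('hoodtop',cast(c,f([(35,120),(222,112),(225,240),(33,247)]),.114).round(3).tolist())
M=R.from_rotvec(read_state()['orientation']).as_matrix()
rel([.164,.577,.33],164); rel([.45,.15,.33],164)
E
```

```text
rails [[0.516, 0.22, 0.032], [0.515, 0.003, 0.032], [0.415, 0.22, 0.032], [0.408, 0.004, 0.032]]
plate [[0.509, 0.157, 0.04], [0.506, 0.034, 0.04], [0.417, 0.034, 0.04], [0.422, 0.16, 0.04]]
hoodtop [[0.529, 0.395, 0.114], [0.527, 0.219, 0.114], [0.402, 0.216, 0.114], [0.405, 0.394, 0.114]]
t 0.1 tcp [0.1643 0.5765 0.2177] yaw 164.09 F [ 0.4  0.6 -0. ] open 0.09308982382692668 rel [  0.05   0.02 -11.23] roll 0.09
t 0.1 tcp [0.1643 0.5765 0.2177] yaw 164.09 F [ 0.4  0.6 -0. ] open 0.09308982382692668 rel [-39.17 -33.2  -11.18] roll 0.09
```

{"method": "play_rows", "body": {"targets": [0,0,-4,0,0,0,-8,0,0,0,-11,0]}}

```text
t: 0.35
tool_pos: [0.1644, 0.5768, 0.3307]
orientation: [-0.435, -3.111, -0.0]
force: [-0.4, 1.1, 0.9]
opening: 0.0932
gripper_force: 0.0
```

{"method": "play_rows", "body": {"targets": [-39,-33,0,57,-39,-33,0,57,-39,-33,0,57,-39,-33,0,57,-39,-33,0,57,-39,-33,0,57,-39,-33,0,57,-39,-33,0,57]}}

```text
t: 1.02
tool_pos: [0.3506, 0.2983, 0.3283]
orientation: [-1.874, -2.521, 0.0]
force: [1.1, 0.5, -1.1]
opening: 0.0929
gripper_force: 0.0
```

```bash
python3 -c "
from h import *
rel([.45,-.05,.3],1)
rel([.4755,-.288,.22],1)"
```

```text
t 1.02 tcp [0.3506 0.2983 0.3283] yaw 106.75 F [ 1.1  0.5 -1.1] open 0.09292097758440858 rel [-36.21  -0.52   2.84] roll 105.75
t 1.02 tcp [0.3506 0.2983 0.3283] yaw 106.75 F [ 1.1  0.5 -1.1] open 0.09292097758440858 rel [-59.74  -4.93  10.84] roll 105.75
```

{"method": "play_rows", "body": {"targets": [-36,-0.5,2,57,-36,-0.5,2,57,-36,-0.5,2,57,-36,-0.5,2,57,-36,-0.5,2,57,-36,-0.5,2,57,-36,-0.5,2,57,-36,-0.5,2,57]}}

```text
t: 1.68
tool_pos: [0.4434, -0.0214, 0.3099]
orientation: [-2.85, -1.321, -0.0]
force: [0.4, 1.0, 0.8]
opening: 0.0927
gripper_force: 0.0
```

```bash
python3 -c "
from h import *
rel([.4755,-.288,.22],1)"
```

```text
t 1.68 tcp [ 0.4434 -0.0214  0.3099] yaw 49.72 F [0.4 1.  0.8] open 0.09271820318352343 rel [-18.26  19.69   8.98] roll 48.72
```

{"method": "play_rows", "body": {"targets": [-18.3,19.7,9,48.7,-18.3,19.7,9,48.7,-18.3,19.7,9,48.7,-18.3,19.7,9,48.7,-18.3,19.7,9,48.7,-18.3,19.7,9,48.7,-18.3,19.7,9,48.7,-18.3,19.7,9,48.7]}}

```text
t: 2.35
tool_pos: [0.4752, -0.2904, 0.2158]
orientation: [-3.14, -0.021, 0.008]
force: [0.6, 0.5, -1.0]
opening: 0.0932
gripper_force: 0.0
```

Run:
```python
from h import *
import pickle
c=snap('wrist');save(c,'w1');pickle.dump(c,open('w1.pkl','wb'))
rel([.4755,-.288,.10],1)
print(proj(c,[[.4755,-.288,.072],[.61,-.287,.018]]).round(0).tolist())
```

```text
t 2.4 tcp [ 0.4756 -0.288   0.2172] yaw 1.11 F [-0.1 -0.1 -0.2] open 0.09293105366250173 rel [ 0.04  0.03 11.72] roll 0.11
[[311.0, 184.0], [312.0, 34.0]]
```

View pics/w1.png

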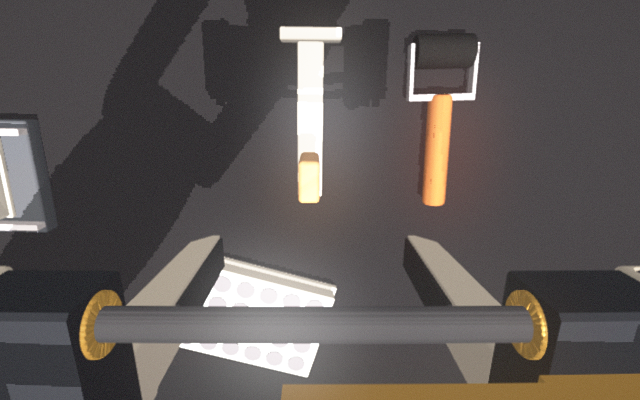

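The wrist view shows the handle at (309,178) and the head at (311,34). The roller is at (440,120), clear to the right. Both stick points match the prediction.

Run:
```python
from h import *
import pickle
c=pickle.load(open('w1.pkl','rb'))
im=c['image'].astype(int); hs=cast(c,[[281,34],[342,34],[299,202],[319,202]],.018)
print('head',hs[:2].round(4).tolist())
print('handle top rear corners',cast(c,[[299,202],[319,202]],.072).round(4).tolist())
print('bar',cast(c,[[299,60],[324,60],[298,140],[323,140]],.012).round(4).tolist())
print(c['cam_to_world'][:3,3])
```

```text
head [[0.6098, -0.2574, 0.018], [0.6106, -0.3158, 0.018]]
handle top rear corners [[0.4585, -0.2772, 0.072], [0.4587, -0.2957, 0.072]]
bar [[0.5872, -0.2745, 0.012], [0.5875, -0.2992, 0.012], [0.5084, -0.2736, 0.012], [0.5087, -0.2999, 0.012]]
[ 0.55185785 -0.2895719   0.38224439]
```

{"method": "play_rows", "body": {"targets": [0.2,-0.15,4,0.6,0.2,-0.15,8,0.6,0.2,-0.15,12,0.6,0.2,-0.15,15,0.6,0.2,-0.15,17,0.6,0.2,-0.15,18.3,0.6,0.2,-0.15,18.9,0.6,0.2,-0.15,18.9,0.6]}}

```text
t: 3.07
tool_pos: [0.4789, -0.2836, 0.0306]
orientation: [-3.141, -0.023, 0.002]
force: [-0.3, -0.9, 0.0]
opening: 0.0931
gripper_force: 0.0
```

{"method": "play_rows", "body": {"targets": [0,0,0,0,0,0,0,0,0,0,0,0,0,0,0,0,0,0,0,0,0,0,0,0,0,0,0,0,0,0,0,0], "grip": 0.5, "grip_force": 45}}

```text
t: 3.73
tool_pos: [0.4791, -0.2845, 0.0312]
orientation: [3.142, 0.021, 0.0]
force: [-0.0, -0.0, 0.3]
opening: 0.0442
gripper_force: 0.0
```

{"method": "play_rows", "body": {"targets": [0,0,0,0,0,0,0,0,0,0,0,0,0,0,0,0,0,0,0,0,0,0,0,0,0,0,0,0,0,0,0,0]}}

```text
t: 4.4
tool_pos: [0.4792, -0.2845, 0.0311]
orientation: [3.141, 0.021, -0.0]
force: [0.1, -0.7, 0.6]
opening: 0.0201
gripper_force: 44.9
```

```bash
python3 -c "
from h import *
rel([.4755,-.288,.13],1)"
```

```text
t 4.4 tcp [ 0.4792 -0.2845  0.0311] yaw 0.78 F [ 0.1 -0.7  0.6] open 0.020050724257199955 rel [-0.37  0.34 -9.89] roll -0.22
```

{"method": "play_rows", "body": {"targets": [0,0,-2,0,0,0,-5,0,0,0,-9,0,-1.5,-6,-10,-7,-1.5,-10,-10,-14,-1.5,-12.5,-10,-21,-1.5,-12.5,-10,-28,-1.5,-12.5,-10,-35]}}

```text
t: 5.07
tool_pos: [0.4622, -0.1571, 0.1311]
orientation: [-2.984, -0.979, -0.0]
force: [-0.7, 0.1, -0.6]
opening: 0.02
gripper_force: 44.9
```

```bash
python3 -c "
from h import *
rel([.463,-.15,.13],90)"
```

```text
t 5.07 tcp [ 0.4622 -0.1571  0.1311] yaw 36.33 F [-0.7  0.1 -0.6] open 0.01995145866948625 rel [ 0.48 -0.52  0.11] roll -53.67
```

{"method": "play_rows", "body": {"targets": [0.3,-0.3,0,-7,0.3,-0.3,0,-14,0.3,-0.3,0,-21,0.3,-0.3,0,-28,0.3,-0.3,0,-35,0.3,-0.3,0,-42,0.3,-0.3,0,-49,0.3,-0.3,0,-53.7]}}

```text
t: 5.73
tool_pos: [0.4628, -0.1553, 0.1308]
orientation: [-2.223, -2.218, 0.0]
force: [0.2, -0.9, -0.8]
opening: 0.0197
gripper_force: 44.9
```

Run:
```python
from h import *
import pickle
c=snap('wrist');save(c,'w2');pickle.dump(c,open('w2.pkl','wb'))
rel([.463,-.15,.13],90)
```

```text
t 5.78 tcp [ 0.4628 -0.1553  0.1308] yaw 90.1 F [ 0.1  0.2 -1.4] open 0.02003022446386773 rel [0.53 0.02 0.08] roll 0.1
```

View pics/w2.png

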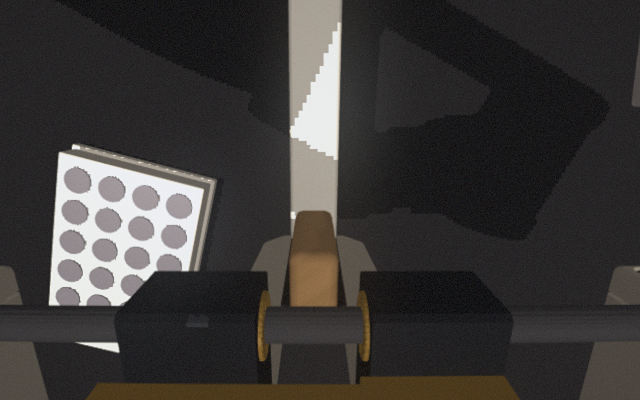

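The wrist view shows the bar straight ahead, (290–341) at the top, with the handle held at (314,260). The head is out of frame. I'll measure the head, deck and plate from the top camera.

Run:
```python
from h import *
import pickle
c=snap('top');pickle.dump(c,open('top1.pkl','wb'))
a=cv2.resize(c['image'][145:225,190:350],None,fx=5,fy=5,interpolation=2)
cv2.imwrite('pics/t1.png',a[:,:,::-1])
```

```text
(no output)
```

View pics/t1.png

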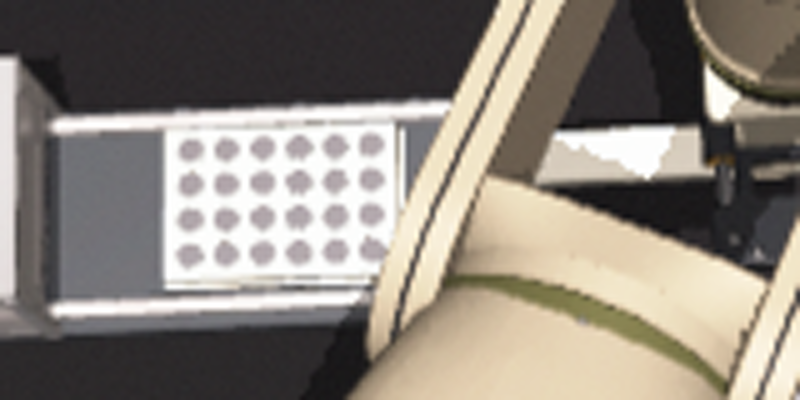

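The crop shows the plate (163–405, 125–285) between the rails, and the bar (540–700, 130–183) behind it. The arm hides the head.

Run:
```python
from h import *
import pickle
c=pickle.load(open('top1.pkl','rb'))
f=lambda L:[(190+(x-2)/5,145+(y-2)/5) for x,y in L]
print('bar',cast(c,f([(570,131),(695,125),(570,183),(695,177)]),.112).round(4).tolist())
print('rails',cast(c,f([(60,124),(440,109),(60,308),(350,297)]),.032).round(4).tolist())
print('plate top',cast(c,f([(163,128),(396,123),(165,281),(390,275)]),.04).round(4).tolist())
```

```text
bar [[0.4757, -0.0595, 0.112], [0.4753, -0.1229, 0.112], [0.4485, -0.0582, 0.112], [0.4482, -0.1213, 0.112]]
rails [[0.5181, 0.2174, 0.032], [0.5152, 0.012, 0.032], [0.4163, 0.2178, 0.032], [0.4137, 0.0637, 0.032]]
plate top [[0.5104, 0.1603, 0.04], [0.5063, 0.0353, 0.04], [0.4261, 0.1604, 0.04], [0.4227, 0.0413, 0.04]]
```

{"method": "play_rows", "body": {"targets": [0,0,2,0.9,0,0,4,0.9,0,0,5.5,0.9,0,0,6.7,0.9,0,0,7.4,0.9,0,0,7.7,0.9,0,0,7.7,0.9,0,0,7.7,0.9]}}

```text
t: 6.5
tool_pos: [0.4636, -0.1557, 0.0548]
orientation: [2.249, 2.193, 0.0]
force: [-0.8, 0.7, -2.0]
opening: 0.0198
gripper_force: 44.9
```

Run:
```python
from h import *
c=snap('side')
a=cv2.resize(c['image'][80:260,230:430],None,fx=3,fy=3,interpolation=2)
cv2.imwrite('pics/s1.png',a[:,:,::-1])
rel([.4632,-.12,.0535],89.2)
print((3*(proj(c,[[.463,-.0165,.023],[.463,-.0165,.041],[.493,-.0165,.041],[.433,-.0165,.041]])-[230,80])).round(0).tolist())
```

```text
t 6.55 tcp [ 0.4639 -0.1559  0.0551] yaw 88.56 F [ 0.3 -0.4 -1.1] open 0.01998759611616359 rel [ 3.59 -0.16  0.16] roll -0.64
[[272.0, 295.0], [272.0, 280.0], [306.0, 268.0], [239.0, 293.0]]
```

View pics/s1.png

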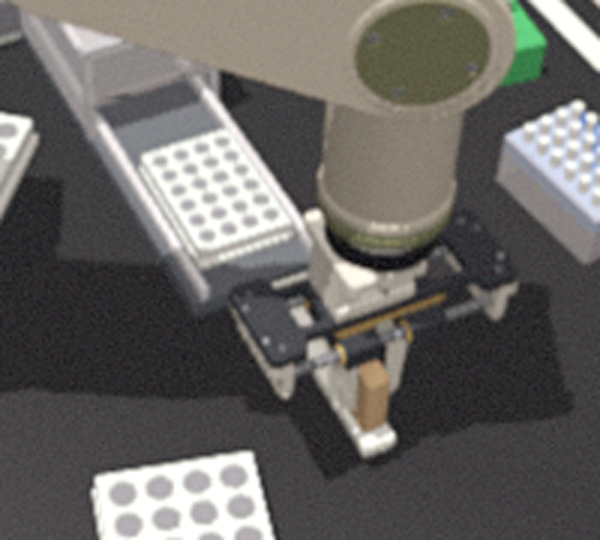

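The side crop shows the stick level and lined up with the deck at (370,420)→(300,300). The plate sits between the rails, with its rear edge at about (250,245). Next I push.

{"method": "play_rows", "body": {"targets": [0.5,-0.05,0.1,-0.5,1.2,-0.1,0.1,-0.5,1.9,-0.1,0.1,-0.5,2.6,-0.1,0.1,-0.5,3.2,-0.1,0.1,-0.5,3.7,-0.1,0.1,-0.5,4.2,-0.1,0.1,-0.5,4.7,-0.1,0.1,-0.5]}}

```text
t: 7.22
tool_pos: [0.4633, -0.1079, 0.0532]
orientation: [2.239, 2.204, -0.0]
force: [0.5, 0.5, -1.5]
opening: 0.0198
gripper_force: 44.9
```

{"method": "play_rows", "body": {"targets": [0.5,0,0,0,1,0,0,0,1.5,0,0,0,2,0,0,0,2.5,0,0,0,3,0,0,0,3.5,0,0,0,4,0,0,0]}}

```text
t: 7.88
tool_pos: [0.4639, -0.0681, 0.0532]
orientation: [2.239, 2.204, -0.0]
force: [-0.1, -1.4, -1.0]
opening: 0.0194
gripper_force: 44.9
```

Run:
```python
from h import *
c=snap('top')
a=cv2.resize(c['image'][145:225,110:310],None,fx=4,fy=4,interpolation=2)
cv2.imwrite('pics/t2.png',a[:,:,::-1])
rel([.4655,.0995,.0545],89.2)
```

```text
t 7.93 tcp [ 0.4639 -0.0673  0.0531] yaw 89.09 F [ 0.3  0.9 -1.2] open 0.02002181156413371 rel [16.68 -0.11 -0.13] roll -0.11
```

View pics/t2.png

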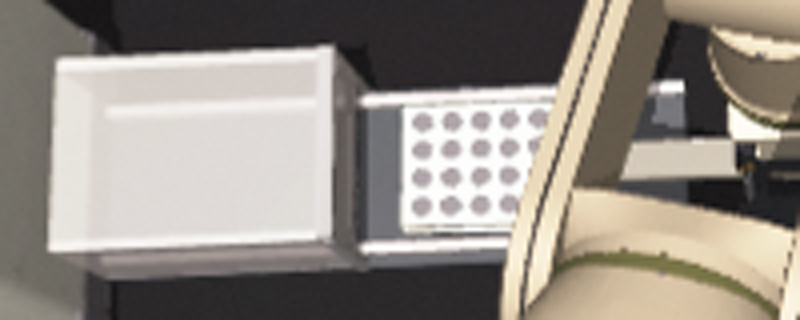

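The crop shows the plate moving, with its front edge at (402,165) and the bar behind it. I'll keep pushing.

Run:
```python
from h import *
import pickle
c=pickle.load(open('top1.pkl','rb'))
print(cast(c,[(110+401/4,145+165/4),(190+163/5,145+165/5),(110+362/4,145+165/4)],.04).round(4)[:,1])
```

```text
[0.1927 0.1595 0.2186]
```

{"method": "play_rows", "body": {"targets": [0.5,0,-0.1,0,1,0,-0.1,0,1.5,0,-0.1,0,2,0,-0.1,0,2.5,0,-0.1,0,3,0,-0.1,0,3.5,0,-0.1,0,4,0,-0.1,0]}}

```text
t: 8.6
tool_pos: [0.4646, -0.028, 0.0542]
orientation: [2.239, 2.204, 0.0]
force: [0.2, -0.8, -0.8]
opening: 0.0198
gripper_force: 44.9
```

{"method": "play_rows", "body": {"targets": [0.5,0,0,0,1,0,0,0,1.5,0,0,0,2,0,0,0,2.5,0,0,0,3,0,0,0,3.5,0,0,0,4,0,0,0]}}

```text
t: 9.27
tool_pos: [0.4652, 0.0119, 0.0542]
orientation: [2.239, 2.204, 0.0]
force: [0.5, -2.4, -0.9]
opening: 0.02
gripper_force: 44.9
```

{"method": "play_rows", "body": {"targets": [0.5,0,0,0,1,0,0,0,1.5,0,0,0,2,0,0,0,2.5,0,0,0,3,0,0,0,3.5,0,0,0,4,0,0,0]}}

```text
t: 9.93
tool_pos: [0.4659, 0.0519, 0.0542]
orientation: [2.239, 2.204, 0.0]
force: [0.4, -1.8, -1.3]
opening: 0.0195
gripper_force: 44.9
```

Run:
```python
from h import *
rel([.466,.0995,.0545],89.2)
```

```text
t 9.93 tcp [0.4659 0.0519 0.0542] yaw 89.09 F [ 0.4 -1.8 -1.3] open 0.019482988632034924 rel [ 4.76 -0.06 -0.03] roll -0.11
```

{"method": "play_rows", "body": {"targets": [0.5,0,0,0,1,0,0,0,1.5,0,0,0,2,0,0,0,2.5,0,0,0,3,0,0,0,3.5,0,0,0,3.9,0,0,0]}}

```text
t: 10.6
tool_pos: [0.4665, 0.091, 0.0541]
orientation: [-2.239, -2.204, 0.0]
force: [-0.1, -1.8, 0.1]
opening: 0.0198
gripper_force: 44.9
```

{"method": "play_rows", "body": {"targets": [0.4,0,0,0,0.7,0,0,0,1,0,0,0,1.2,0,0,0,1.4,0,0,0,1.4,0,0,0]}}

```text
t: 11.1
tool_pos: [0.4666, 0.1048, 0.0541]
orientation: [-2.239, -2.204, -0.0]
force: [-0.1, 0.4, -1.7]
opening: 0.0201
gripper_force: 44.9
```

Run:
```python
from h import *
rel([.466,.105,.0545],89.2)
c=snap('side')
a=cv2.resize(c['image'][40:220,200:400],None,fx=3,fy=3,interpolation=2)
cv2.imwrite('pics/s2.png',a[:,:,::-1])
print((3*(proj(c,[[.42,.218,.04],[.51,.218,.04],[.42,.238,.04],[.51,.238,.04]])-[200,40])).round(0).tolist())
```

```text
t 11.1 tcp [0.4666 0.1048 0.0541] yaw 89.09 F [-0.1  0.4 -1.7] open 0.020051442102476297 rel [ 0.02 -0.06 -0.04] roll -0.11
[[195.0, 238.0], [288.0, 208.0], [186.0, 224.0], [278.0, 195.0]]
```

View pics/s2.png

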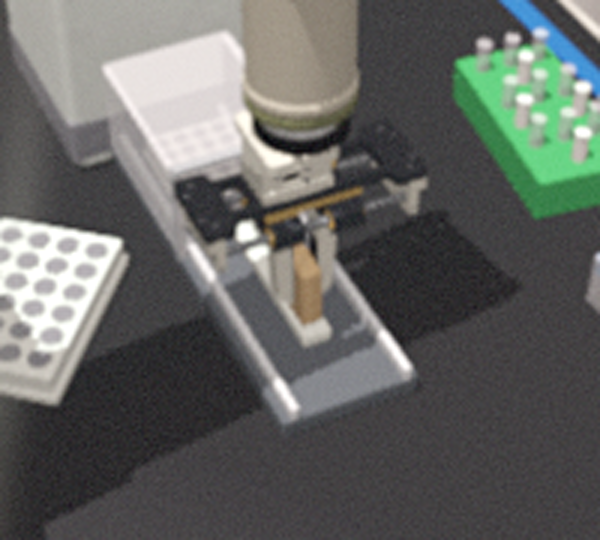

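The side crop shows the plate's wells under the clear hood at (200,150). The stick's bar runs into the slot, and the gripper is clear of guard and plate. I'll withdraw.

{"method": "play_rows", "body": {"targets": [-0.5,0,0,0,-1.5,0,0,0,-3,0,0,0,-5,0,0,0,-7,0,0,0,-9,0,0,0,-11,0,0,0,-13,0,0,0]}}

```text
t: 11.82
tool_pos: [0.4642, -0.0273, 0.0541]
orientation: [2.24, 2.203, -0.0]
force: [0.8, -0.7, -1.1]
opening: 0.02
gripper_force: 44.9
```

{"method": "play_rows", "body": {"targets": [-2,0,0,0,-4.5,0,0,0,-7,0,0,0,-9.5,0,0,0,-12,0,0,0,-14.5,0,0,0,-16.5,1,0,0,-17.5,2,0,0]}}

```text
t: 12.48
tool_pos: [0.481, -0.2042, 0.0542]
orientation: [2.241, 2.2, -0.001]
force: [0.1, 0.5, -1.1]
opening: 0.0197
gripper_force: 44.9
```

Run:
```python
from h import *
rel([.485,-.205,.0315],89.1)
c=snap('side')
a=cv2.resize(c['image'][40:240,200:440],None,fx=3,fy=3,interpolation=2)
cv2.imwrite('pics/s3.png',a[:,:,::-1])
print((3*(proj(c,[[.42,.218,.04],[.51,.218,.04],[.42,.238,.04],[.51,.238,.04]])-[200,40])).round(0).tolist())
```

```text
t 12.48 tcp [ 0.481  -0.2042  0.0542] yaw 88.94 F [ 0.1  0.5 -1.1] open 0.01972272536411622 rel [-0.07  0.4   2.27] roll -0.16
[[195.0, 238.0], [288.0, 208.0], [186.0, 224.0], [278.0, 195.0]]
```

View pics/s3.png

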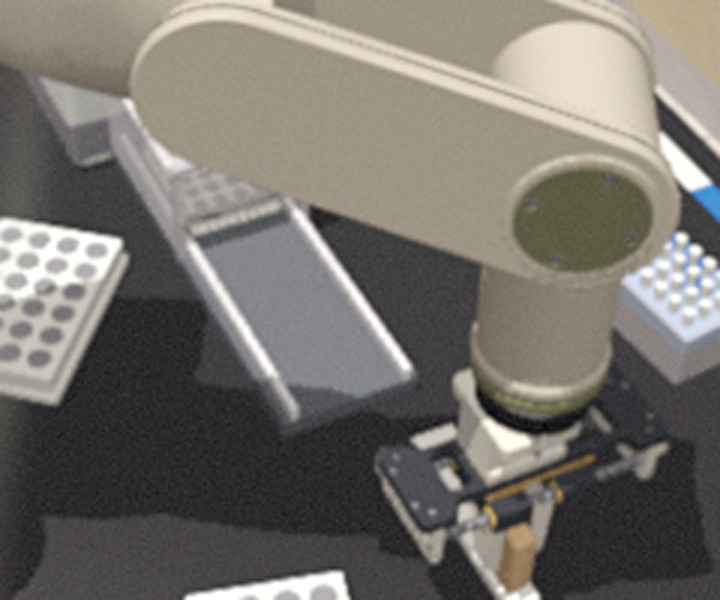

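The side crop shows the plate's rear edge from (190,225) to (278,197) behind the guard. That matches the projected line for 2 cm inside the slot. I'll lay the stick down now.

{"method": "play_rows", "body": {"targets": [0,0,0.6,0,0,0,1.2,0,0,0,1.7,0,0,0,2,0,0,0,2.2,0,0,0,2.3,0,0,0,2.3,0,0,0,2.3,0]}}

```text
t: 13.2
tool_pos: [0.4819, -0.2004, 0.0312]
orientation: [2.238, 2.204, 0.0]
force: [-0.5, 0.2, -0.1]
opening: 0.02
gripper_force: 44.9
```

{"method": "play_rows", "body": {"targets": [0,0,0,0,0,0,0,0,0,0,0,0,0,0,0,0,0,0,0,0,0,0,0,0,0,0,0,0,0,0,0,0], "grip": 8}}

```text
t: 13.87
tool_pos: [0.4818, -0.2009, 0.0312]
orientation: [2.239, 2.204, -0.0]
force: [-0.2, 0.1, -0.2]
opening: 0.0689
gripper_force: 0.0
```

{"method": "play_rows", "body": {"targets": [0,0,0,0,0,0,0,0,0,0,-1,0,0,0,-3,0,0,0,-6,0,0,0,-10,0,0,0,-14,0,0,0,-16,0]}}

```text
t: 14.53
tool_pos: [0.4836, -0.2017, 0.1977]
orientation: [2.234, 2.199, 0.003]
force: [0.6, -0.6, 0.9]
opening: 0.0795
gripper_force: 0.0
```

Run:
```python
from h import *
rel([.485,-.205,.0315],89.1)
c=snap('wrist')
im=c['image'].astype(int); m=((im[:,:,0]-im[:,:,2]>40)&(im[:,:,0]>120)).astype(np.uint8); m[245:]=0
n,l,st,ce=cv2.connectedComponentsWithStats(m)
for i in range(1,n):
    if st[i,4]>150: print('wood',st[i],cast(c,[ce[i]],.06).round(3).tolist())
print(proj(c,[[.483,-.205,.072]]).round(0).tolist())
```

```text
t 14.53 tcp [ 0.4836 -0.2017  0.1977] yaw 89.08 F [ 0.6 -0.6  0.9] open 0.07952125442261927 rel [-0.27  0.05 16.62] roll -0.02
wood [300 169  22  43 919] [[0.482, -0.205, 0.06]]
[[312.0, 193.0]]
```

```bash
python3 -c "
from plant import workorder
print(workorder.close_job())"
```

```text
the job is handed in; nothing more can be done
None
```

I handed in the job: the plate is in the sealer with its rear edge about 2 cm inside the guard, the stick lies on the bench, handle up and clear of the sealer, and the roller was never approached; no pass or fail result came back.

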